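Turn over the wrong-handed instrument bracket

TASK

Compare the two loose blue L brackets on the mat with the sample board that is on the mat: one of them lies mirrored. Turn that one over so that it has the sample's hand, and lay it flat on the mat with its long arm parallel to the sample's long arm. Leave the bracket that already matches where it is and do not disturb the other things on the bench; the sample board put away off the mat does not count.

Things in the scene. Friction and masses are not known exactly. Their poses are not given: they have to be found in the camera images.
- bracket_1: Loose blue moulded L bracket, 30 mm thick, about 0.2 kg, both faces alike. Origin: mid-thickness, middle of the long arm. Long arm: x -65..65, y -16..16 mm. Short arm: x 33..65 mm, runs from the long arm's +x end to y = 70 mm (corner gusset up to y = 29). z: normal to the faces. Starts flat on the mat, z up: from above it has the hand of sample_1.
- bracket_2: Identical part, same axes, but it starts flat on the mat with its z down: from above it has the hand of sample_2. Either bracket stands safely by itself on the 130 x 30 mm back edge of its long arm (y = -16 mm), short arm up. Centre of mass: x = 16, y = 14 mm.
- sample_1: Fixed sample board: white plate 170 (x) x 125 x 10 mm (y -37..89) with the same blue L on it, top 40 mm above the bench. Origin: on the bench under the middle of the L's long arm, which lies along x; z up. The short arm leaves its +x end to +y. Either this board or sample_2 is on the mat (origin within 300 mm of the mat's) and counts; the other is put away off it, to the robot's right.
- sample_2: Fixed sample board, mirror image of sample_1: the short arm leaves the +x end of the long arm to -y, and the plate reaches from y = -89 to 37 mm. Same axes and sizes otherwise.
- mat: Pale grey-green bench mat, fixed, 460 mm (x) by 720 mm (y), its top 2 mm above the bench; origin under its centre, axes along the world's. One bracket lies on its left half (about 500 mm ahead of the robot, 210 mm left), one on its right half (210 mm right); 100 mm around these two places is clear of bystanders.
- meter: Bystander, loose: yellow multimeter 150 (x) x 80 x 44 mm, origin under its centre.
- breadboard: Bystander, loose: white breadboard 165 (x) x 55 x 15 mm, origin under its centre.
- circuit_board: Bystander, loose: green circuit board 100 (x) x 75 x 19 mm, origin under its centre.
- screwdriver: Bystander, loose: red-handled screwdriver 190 mm long, lying along its x, about 30 mm high.
- spool: Bystander, loose: metal reel standing upright, 60 mm diameter, 40 mm high, origin under its centre.
- parts_tray: Bystander, loose: grey divided tray 100 (x) x 150 x 40 mm, off the mat to the robot's left, origin under its centre.
- mug: Bystander, loose: white mug 80 mm wide, 95 mm high, off the mat at the back left, origin under its centre.

How it is judged:
By the outcome, as a careful person would: the job done as asked, in the order asked, and still so for the second after the job is handed in, with the robot touching nothing.
It also fails if it takes over 72 s, if anything falls off the work surface, if the arm or the gripper's body presses on something with over 40 N, if the wrist force passes 120 N, or if a joint passes its speed limit or range.

ROBOT

A 6-joint arm with a two-finger parallel gripper is mounted at the origin on the work surface. World frame = base frame: x ahead of the robot, y to its left, z up, the work surface at z = 0. Lengths are in m, angles in rad, forces in N, time in s.
With the tool pointing down it reaches from about 0.3 to 0.825 m from the base axis. Payload 5.4 kg.
Tool frame: the origin (TCP) lies at the very end of the fingers, on their centre line; the grasp point (between the pads) lies 19 mm behind it; z points along the fingers, y is the line along which they close (so a half turn about z gives the same grasp; the last joint's range is limited). The gripper opens to 92 mm and grips with 3 to 60 N. Pads are 20 mm wide; open, the fingers measure 128 mm over their backs; the gripper's body (75 mm by 189 mm) begins 69 mm behind the grasp point.
Start: joints at [1.109, 0.158, 1.597, -0, 1.386, -0.21], TCP at [0.143, 0.557, 0.215] pointing down, gripper open.
Joint ranges: [-2.91, 2.91], [-0.94, 2.29], [0.18, 2.7], [-1.29, 4.43], [0.17, 2.64], [-3, 3]. Speed limits (rad/s): [2.57, 2.57, 3.14, 3.14, 3.14, 3.14].

INTERFACE

Orientations are given as a rotation vector (axis times angle).
In Python, from workcell import bot gives the robot as it stands. Calls block until the motion is done:
- bot.goto(position, orientation): joint-space move of the TCP to a pose.
- bot.line_to(position, rot=None, max_speed=0.15): straight line of the TCP; rot=None keeps the orientation; max_speed is the mean speed in m/s.
- bot.set_joints(angles): joint-space move.
- bot.set_gripper(opening, newtons=None): opening from 0.0 (shut) to 1.0 (fully open); newtons is the grip in N (None keeps the last); returns when the fingers have stopped.
- bot.hold(seconds).
- bot.inverse_kinematics(position, orientation): joint angles nearest the present ones, or None.
- bot.read_camera(name): name is "scene" or "top" or "wrist"; returns a dict with "pixels" (420x560x3 uint8, blue, green, red), "fx", "fy", "cx", "cy" (pixels), "R" (3x3) and "t" (3): a world point X has camera coordinates R X + t. Camera axes: x right, y down, z forward; pixel columns grow to the right and rows downward; lengths in m; the calibration is good to about 2 mm. A picture is of the moment at which its call begins. There is no depth.
A pose or a line that the arm cannot do raises bot.MotionError and nothing moves.
- bot.job_done(): hands the job in; it is judged then, once.
Readings, each from a call of its own:
- bot.current_clock(): time.
- bot.current_joints(): joint angles.
- bot.current_joint_vel(): joint speeds.
- bot.current_effort(): joint torques, N m.
- bot.current_ee_pos(): TCP position.
- bot.current_tool_rot(): TCP orientation.
- bot.current_contact_force(): force on the tool from outside, world axes, zero at the start.
- bot.current_ft_torque(): the same for the moment, N m.
- bot.current_opening(): opening from 0.0 (shut) to 1.0 (fully open).
- bot.current_grip_force(): force on a finger pad.
Only numpy, scipy, OpenCV 4.12 (cv2) and the standard library are available. Lean on these libraries where they do the work, as an engineer would, in place of code of your own. Each camera call takes 0.05 s, during which the arm holds its last target. There are 200 camera calls.

## Working session

There is one attempt and no reset: what is moved stays moved. The work goes in short steps, each a Python script; the robot and the scene stay as the last script left them, time stands still between calls to the robot, and variables do not carry over. Pictures are saved under pics/ and viewed, at most 10 in all, crops included, and the job is handed in when it is done.

```bash
mkdir -p pics; ls
python3 - <<'E'
from workcell import bot
import cv2,pickle
for n in("top","scene"):
    c=bot.read_camera(n);pickle.dump(c,open(n+".pkl","wb"));cv2.imwrite(f"pics/{n}0.png",c["pixels"])
    print(n,c["fx"],c["cx"],c["cy"],(-c["R"].T@c["t"]).round(3),c["R"].round(3).tolist())
print(bot.current_tool_rot(),bot.current_clock())
E
```

```text
pics
top 398.4661972337677 281.84832087148584 206.78671372095982 [ 3.350e-01 -1.000e-03  1.293e+00] [[0.056, -0.998, 0.005], [-0.979, -0.056, -0.199], [0.198, 0.006, -0.98]]
scene 427.9583990284513 277.652936396384 213.45744169493852 [ 1.204 -0.258  1.023] [[0.416, 0.909, 0.016], [0.755, -0.335, -0.563], [-0.507, 0.246, -0.826]]
[-3.94440223e-01 -3.11617865e+00  2.48042899e-03] 0.1
```

View pics/top0.png

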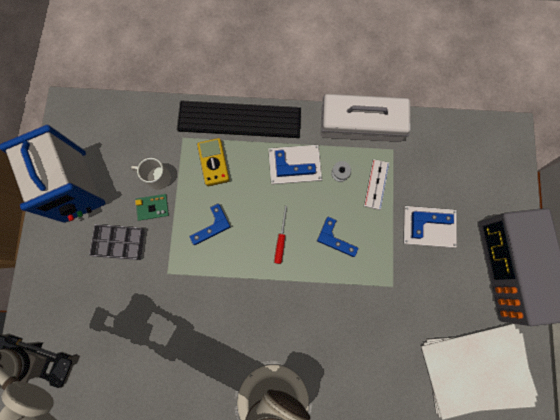

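View pics/scene0.png

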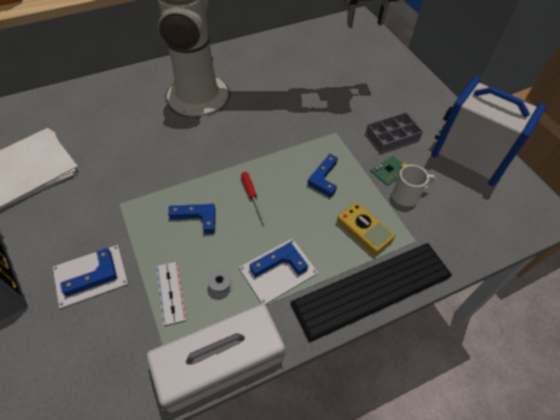

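The top view shows the mat's sample at about (297,163) and the put-away board at (430,226). The loose brackets are at (210,225) on the left and (338,237) on the right. By eye the left one is mirrored; next I measure it and check the hand in numbers.

```bash
cat > h.py <<'E'
import cv2,numpy as np
from scipy.spatial.transform import Rotation as Ro
def ray(c,uv,z):
    uv=np.atleast_2d(uv).astype(float)
    d=np.c_[(uv[:,0]-c["cx"])/c["fx"],(uv[:,1]-c["cy"])/c["fy"],np.ones(len(uv))]@c["R"]
    o=-c["R"].T@c["t"]
    return o+d*((z-o[2])/d[:,2])[:,None]
def Ls(c,z,amin=250):
    """blue L's: origin xy, yaw of the long arm (+x toward corner), hand (+1 sample_1), box sizes"""
    hsv=cv2.cvtColor(c["pixels"],cv2.COLOR_BGR2HSV)
    m=cv2.inRange(hsv,(100,120,50),(130,255,255))
    m=cv2.morphologyEx(m,cv2.MORPH_CLOSE,np.ones((5,5)))
    out=[]
    for k in cv2.findContours(m,cv2.RETR_EXTERNAL,cv2.CHAIN_APPROX_NONE)[0]:
        if cv2.contourArea(k)<amin: continue
        P=ray(c,k[:,0],z)[:,:2]
        ctr,(w,h),a=cv2.minAreaRect((P*1000).astype(np.float32))
        if max(w,h)>170: continue
        ctr=np.array(ctr); a=np.radians(a)
        if w<h: w,h,a=h,w,a+np.pi/2
        M=cv2.moments((P*1000).astype(np.float32).reshape(-1,1,2)); g=np.array([M["m10"],M["m01"]])/M["m00"]-ctr
        ux=np.array([np.cos(a),np.sin(a)])
        if g@ux<0: ux=-ux
        uy=np.array([-ux[1],ux[0]]); hand=-1 if g@uy>0 else 1   # centroid lies toward the back edge (-y_b)
        org=ctr-27*hand*uy
        out.append((org/1000,np.arctan2(ux[1],ux[0]),hand,w,h))
    return out
E
python3 - <<'E'
import pickle,h
for n in("top","scene"):
    for o in h.Ls(pickle.load(open(n+".pkl","rb")),.034): print(n,o[0].round(3),round(o[1],3),*[round(float(v),1) for v in o[2:]])
E
```

```text
top [ 0.48  -0.175] 1.211 -1.0 127.5 85.4
top [ 0.584 -0.478] 1.562 1.0 131.8 83.8
top [0.497 0.232] -1.035 1.0 127.6 85.2
top [ 0.715 -0.031] 1.63 -1.0 128.2 86.1
scene [ 0.588 -0.481] 1.555 1.0 129.0 96.8
scene [ 0.722 -0.034] 1.705 -1.0 129.7 89.0
scene [ 0.492 -0.18 ] 1.212 -1.0 126.7 96.8
scene [0.509 0.224] -1.03 1.0 142.2 86.6
```

Sizes match (about 130 x 86). The mat's sample has hand -1 (sample_2). The left bracket is mirrored (+1), so it is the one to flip. Next come wrist views of the sample and the bracket.

Run:
```python
from workcell import bot
import cv2,pickle,h,numpy as np
rot=bot.current_tool_rot()
print(h.Ro.from_rotvec(rot).as_matrix().round(2).tolist())
for n,p in(("s",[.6,-.03,.33]),("b",[.42,.24,.33])):
    bot.goto(p,rot); bot.hold(.2); c=bot.read_camera("wrist"); pickle.dump(c,open(f"w{n}.pkl","wb"));cv2.imwrite(f"pics/w{n}.png",c["pixels"])
    print(n,bot.current_clock(),(-c["R"].T@c["t"]).round(3),c["R"][2].round(2),bot.current_joints())
    for o in h.Ls(c,.04 if n=="s" else .032): print(o[0].round(4),round(o[1],4),*[round(float(v),1) for v in o[2:]])
cv2.imwrite("pics/both.png",cv2.resize(np.hstack([cv2.imread("pics/ws.png"),cv2.imread("pics/wb.png")]),(800,300)))
```

```text
[[-0.97, 0.25, -0.0], [0.25, 0.97, -0.0], [0.0, -0.0, -1.0]]
s 3.0083 [ 0.526 -0.011  0.499] [ 0.26 -0.07 -0.96] [-0.24933643  0.17778119  1.35047495 -0.00162246  1.61378978 -1.56902487]
[ 0.7167 -0.0325] 1.7368 -1.0 126.2 90.3
[ 0.5856 -0.4563] 1.5518 1.0 125.6 84.0
[ 0.4837 -0.1714] 1.2134 -1.0 130.3 83.3
[0.5002 0.2209] -1.0191 1.0 134.6 86.3
b 4.4917 [0.347 0.258 0.499] [ 0.26 -0.07 -0.96] [ 2.68054945e-01 -1.32883471e-01  1.66644894e+00 -1.29819705e-03
  1.60944872e+00 -1.04960702e+00]
[ 0.709  -0.0184] 1.3196 -1.0 152.7 83.1
[ 0.4619 -0.1538] -2.0841 1.0 144.9 50.4
[0.5569 0.1866] -2.6107 -1.0 84.3 42.7
[0.5061 0.2742] 2.1074 1.0 62.8 30.2
[0.5723 0.6464] 3.1397 1.0 138.9 100.6
```

View pics/both.png

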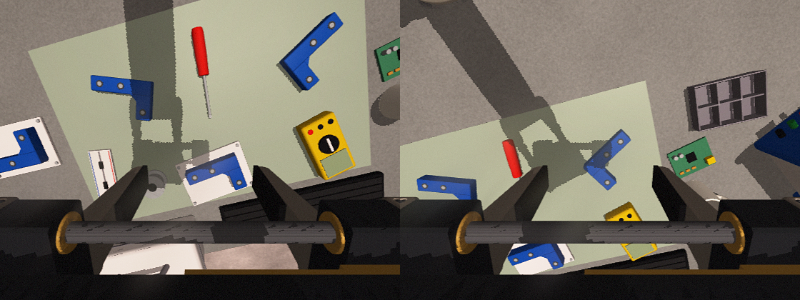

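The wrist views show the sample at (215,178) and the bracket at (310,50) in the left half, and the bracket at (605,160) in the right half. Shadows break the mask, so I will relax the threshold and fit lines to the back edges, whose direction does not depend on height.

```bash
python3 - <<'E'
s=open("h.py").read()
s=s.replace("(100,120,50)","(100,110,18)")
s=s.replace("        out.append(","""        yb=(P*1000-org)@uy*hand; xb=(P*1000-org)@ux
        e=(abs(xb)<55)&(yb<5); l=cv2.fitLine((P[e]*1000).astype(np.float32),cv2.DIST_HUBER,0,.01,.01).ravel()
        d=l[:2]*np.sign(l[:2]@ux); yaw2=np.arctan2(d[1],d[0])
        out.append(""").replace("hand,w,h))","hand,w,h,yaw2))")
open("h.py","w").write(s)
E
python3 - <<'E'
import pickle,h,cv2,numpy as np
for n in("top","ws","wb"):
    c=pickle.load(open(n+".pkl","rb"))
    for o in h.Ls(c,.032,400 if n=="top" else 700): print(n,o[0].round(4),round(o[1],3),*[round(float(v),3) for v in o[2:]])
    g=cv2.cvtColor(c["pixels"],cv2.COLOR_BGR2HSV)
    m=cv2.inRange(g,(0,0,170),(180,40,255))|cv2.inRange(g,(100,110,18),(130,255,255))
    if n=="top":
      for k in cv2.findContours(m,cv2.RETR_EXTERNAL,cv2.CHAIN_APPROX_NONE)[0]:
        if cv2.contourArea(k)>800:
            r=cv2.minAreaRect((h.ray(c,k[:,0],.01)[:,:2]*1000).astype(np.float32)); print("plate",r,np.radians(r[2]))
E
```

```text
top [ 0.48   -0.1752] 1.211 -1.0 127.765 85.986 1.214
top [ 0.5844 -0.4792] 1.562 1.0 132.048 83.959 1.552
top [0.4979 0.2317] -1.041 1.0 129.125 85.301 -1.05
top [ 0.7181 -0.032 ] 1.702 -1.0 127.995 87.389 1.705
plate ((118.42082214355469, -621.8109130859375), (238.9090118408203, 315.4083251953125), 12.309270858764648) 0.21483730500523301
plate ((558.4042358398438, -477.7293395996094), (165.6949005126953, 122.9593276977539), 88.76346588134766) 1.549214735111167
plate ((563.2837524414062, 726.9409790039062), (118.72509765625, 255.74603271484375), 28.088598251342773) 0.49023852175585314
plate ((745.0481567382812, -26.41301727294922), (123.12804412841797, 168.32122802734375), 7.328330993652344) 0.12790350451518107
plate ((718.606689453125, 809.8671875), (226.2021026611328, 253.52549743652344), 29.11614418029785) 0.5081725814315831
plate ((943.5527954101562, -267.2139587402344), (291.6123962402344, 119.59996795654297), 89.91778564453125) 1.5693614155995619
ws [ 0.7217 -0.0326] 1.757 -1.0 128.747 91.712 1.718
ws [ 0.5862 -0.4639] 1.55 1.0 127.959 85.786 1.556
ws [ 0.4832 -0.174 ] 1.207 -1.0 133.083 84.743 1.215
ws [0.5002 0.2253] -1.019 1.0 136.988 87.932 -1.037
wb [ 0.709  -0.0184] 1.32 -1.0 152.656 83.126 1.409
wb [ 0.4597 -0.1589] 1.208 -1.0 142.576 59.081 1.166
wb [0.4985 0.2323] -1.033 1.0 127.064 84.291 -1.053
wb [0.5723 0.6464] 3.14 1.0 138.872 100.644 3.14
```

```bash
cat >> h.py <<'E'
def Bflat(p,yaw,up=True,z=.017):
    x=np.array([np.cos(yaw),np.sin(yaw),0]); zz=np.array([0,0,1. if up else -1.])
    return np.c_[x,np.cross(zz,x),zz],np.r_[p[:2],z]
def Bstand(p,th,z=.018):
    x=np.array([np.cos(th),np.sin(th),0]); y=np.array([0,0,1.])
    return np.c_[x,y,np.cross(x,y)],np.r_[p[:2],z]
def tool(B,a,side,sgn,zg=.009,back=0,gy=.053):
    """TCP pose gripping the short arm; a: tilt to +y (rad); side +1 from +z face, -1 from -z; back: retreat along the tool"""
    R,o=B; b=np.array([0,np.sin(a),side*np.cos(a)]); z=-b; y=np.array([sgn,0,0.])
    T=R@np.c_[np.cross(y,z),y,z]; p=R@(np.array([.049,gy,side*zg])-.019*b+back*b)+o
    return p,h_rv(T)
def h_rv(T): return Ro.from_matrix(T).as_rotvec()
P0=(.498,.232); YAW=-1.048; SY=1.706
E
python3 - <<'E'
from workcell import bot
from h import *
ik=lambda B,a,s,g:[bot.inverse_kinematics(*tool(B,a,s,g,back=k)) for k in(0,.09)]
def show(t,q):
    print(t,q[0].round(2))
A=np.radians([10,20,30,40,50])
for a in A:
    for g in(1,-1):
        q=ik(Bflat(P0,YAW),a,1,g)
        if all(v is not None for v in q): show(("g1",round(np.degrees(a)),g),q)
for yaw in(SY,SY-np.pi):
  for a in A:
    for g in(1,-1):
        q=ik(Bflat((.48,.22),yaw,False),a,-1,g)
        if all(v is not None for v in q): show(("fin",round(yaw,2),round(np.degrees(a)),g),q)
for th in np.radians(range(-180,180,30)):
    r=[(s,g,round(np.degrees(a))) for a in A for s in(1,-1) for g in(1,-1) if all(v is not None for v in ik(Bstand((.48,.2),th),a,s,g))]
    print("stand",round(np.degrees(th)),r)
E
```

```text
('g1', 10, 1) [ 0.19  0.6   1.48 -0.06  1.23  1.27]
('g1', 10, -1) [ 0.19  0.6   1.48 -0.06  1.23 -1.88]
('g1', 20, 1) [ 0.22  0.73  1.3  -0.1   1.44  1.3 ]
('g1', 20, -1) [ 0.22  0.73  1.3  -0.1   1.44 -1.85]
('g1', 30, 1) [ 0.24  0.87  1.12 -0.14  1.65  1.31]
('g1', 30, -1) [ 0.24  0.87  1.12 -0.14  1.65 -1.83]
('g1', 40, 1) [ 0.25  1.02  0.93 -0.18  1.86  1.31]
('g1', 40, -1) [ 0.25  1.02  0.93 -0.18  1.86 -1.83]
('fin', 1.71, 10, 1) [ 0.27  0.56  1.53  0.02  1.22 -1.45]
('fin', 1.71, 10, -1) [0.27 0.56 1.53 0.02 1.22 1.69]
('fin', 1.71, 20, 1) [ 0.26  0.69  1.37  0.04  1.43 -1.46]
('fin', 1.71, 20, -1) [0.26 0.69 1.37 0.04 1.43 1.68]
('fin', 1.71, 30, 1) [ 0.25  0.82  1.2   0.06  1.64 -1.47]
('fin', 1.71, 30, -1) [0.25 0.82 1.2  0.06 1.64 1.67]
('fin', 1.71, 40, 1) [ 0.24  0.97  1.03  0.07  1.84 -1.47]
('fin', 1.71, 40, -1) [0.24 0.97 1.03 0.07 1.84 1.67]
('fin', 1.71, 50, 1) [ 0.24  1.12  0.85  0.09  2.04 -1.46]
('fin', 1.71, 50, -1) [0.24 1.12 0.85 0.09 2.04 1.68]
('fin', -1.44, 10, 1) [0.1  0.04 2.19 0.01 0.73 1.52]
('fin', -1.44, 10, -1) [ 0.1   0.04  2.19  0.01  0.73 -1.62]

[... 2105 characters left out ...]
-1, 40), (-1, 1, 40), (-1, -1, 40), (1, 1, 50), (1, -1, 50), (-1, 1, 50)]
stand 90 [(-1, 1, 10), (-1, -1, 10), (1, 1, 20), (1, -1, 20), (-1, 1, 20), (-1, -1, 20), (1, 1, 30), (1, -1, 30), (-1, 1, 30), (-1, -1, 30), (1, 1, 40), (1, -1, 40), (1, 1, 50), (1, -1, 50), (-1, 1, 50), (-1, -1, 50)]
stand 120 [(1, 1, 20), (1, -1, 20), (1, 1, 30), (1, -1, 30), (1, 1, 40), (1, -1, 40), (1, 1, 50), (1, -1, 50), (-1, 1, 50), (-1, -1, 50)]
stand 150 [(1, 1, 10), (1, -1, 10), (-1, 1, 10), (-1, -1, 10), (1, 1, 20), (1, -1, 20), (-1, 1, 20), (-1, -1, 20), (1, 1, 30), (1, -1, 30), (-1, 1, 30), (-1, -1, 30), (1, 1, 40), (1, -1, 40), (-1, 1, 40), (-1, -1, 40), (1, 1, 50), (1, -1, 50), (-1, 1, 50), (-1, -1, 50)]
```

Run:
```python
from workcell import bot
from h import *
a=np.radians(35); I=bot.inverse_kinematics; res=[]
q0=bot.current_joints()
for th in np.radians([-30,-15,0,15,30,150,165,180,195,210]):
  S=(.47,.20)
  for g1 in(1,-1):
    for g2 in(1,-1):
      q=[q0,I(*tool(Bflat(P0,YAW),a,1,g1)),I(*tool(Bstand(S,th),a,1,g1)),I(*tool(Bstand(S,th),a,-1,g2)),I(*tool(Bflat((.48,.22),SY,False),a,-1,g2))]
      if any(v is None for v in q): continue
      d=[abs(q[i+1]-q[i]).max() for i in range(4)]
      res.append((sum(d),round(np.degrees(th)),g1,g2,np.round(d,1),[v.round(1).tolist() for v in q[1:]]))
res.sort(key=lambda r:r[0])
for r in res[:6]: print(r)
```

```text
(np.float64(8.162113170054488), 195, -1, -1, array([1.1, 2.6, 1.8, 2.6]), [[0.2, 0.9, 1.0, -0.2, 1.8, -1.8], [0.7, 0.5, 1.8, -0.9, 1.4, 0.8], [-0.4, 0.4, 2.0, 0.7, 1.5, -1.0], [0.2, 0.9, 1.1, 0.1, 1.7, 1.7]])
(np.float64(8.186467608578575), 180, -1, -1, array([1.1, 2.7, 1.8, 2.6]), [[0.2, 0.9, 1.0, -0.2, 1.8, -1.8], [0.6, 0.6, 1.6, -0.7, 1.6, 0.9], [-0.4, 0.3, 2.2, 0.9, 1.4, -0.9], [0.2, 0.9, 1.1, 0.1, 1.7, 1.7]])
(np.float64(8.192681441861758), 210, -1, -1, array([1.1, 2.6, 1.8, 2.7]), [[0.2, 0.9, 1.0, -0.2, 1.8, -1.8], [0.7, 0.4, 2.0, -1.0, 1.2, 0.8], [-0.3, 0.5, 1.8, 0.6, 1.6, -1.0], [0.2, 0.9, 1.1, 0.1, 1.7, 1.7]])
(np.float64(8.25057554827863), 165, -1, -1, array([1.1, 2.8, 1.8, 2.5]), [[0.2, 0.9, 1.0, -0.2, 1.8, -1.8], [0.6, 0.7, 1.4, -0.6, 1.7, 1.0], [-0.4, 0.1, 2.3, 1.0, 1.2, -0.9], [0.2, 0.9, 1.1, 0.1, 1.7, 1.7]])
(np.float64(8.334161958621387), 150, -1, -1, array([1.1, 2.9, 1.9, 2.5]), [[0.2, 0.9, 1.0, -0.2, 1.8, -1.8], [0.5, 0.8, 1.3, -0.5, 1.9, 1.1], [-0.4, -0.0, 2.5, 1.2, 1.0, -0.8], [0.2, 0.9, 1.1, 0.1, 1.7, 1.7]])
(np.float64(8.384793286802266), 15, 1, 1, array([2.4, 2.2, 1.7, 2.2]), [[0.2, 0.9, 1.0, -0.2, 1.8, 1.3], [-0.3, 0.6, 1.7, 0.8, 1.5, -0.9], [0.6, 0.7, 1.5, -0.9, 1.5, 0.7], [0.2, 0.9, 1.1, 0.1, 1.7, -1.5]])
```

```bash
cat >> h.py <<'E'
A=np.radians(35); TH=np.radians(195); S=(.47,.20)
E
python3 - <<'E'
from workcell import bot
from h import *
B=Bflat(P0,YAW)
bot.set_gripper(.65)
p,r=tool(B,A,1,-1,back=.12); bot.goto(p,r)
p,r=tool(B,A,1,-1); bot.line_to(p,max_speed=.12)
print(bot.current_contact_force())
bot.set_gripper(0,45); print("open",bot.current_opening()*92,bot.current_grip_force(),bot.current_contact_force())
bot.line_to(p+[0,0,.13],max_speed=.15)
print(bot.current_opening()*92,bot.current_grip_force(),bot.current_clock())
for n in("scene","wrist"):
    cv2.imwrite(f"pics/lift_{n}.png",bot.read_camera(n)["pixels"])
cv2.imwrite("pics/lift.png",cv2.resize(np.hstack([cv2.imread("pics/lift_scene.png"),cv2.imread("pics/lift_wrist.png")]),(800,300)))
E
```

```text
[-0.13454689  0.3331407   0.36190466]
open 32.05275002766672 44.98159110546112 [1.04959508 0.8064271  0.15364679]
31.646931698504332 44.97852444648743 9.1167
```

View pics/lift.png

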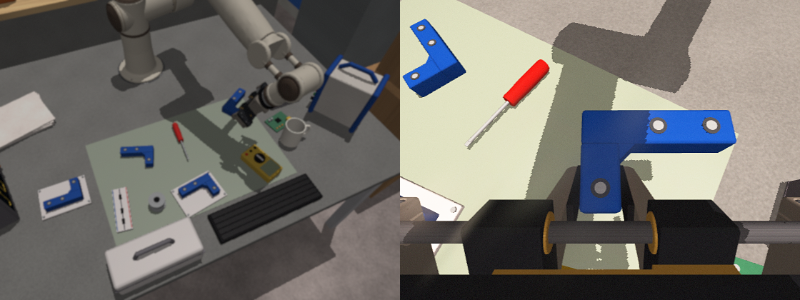

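The bracket is held at the short arm: in the scene part it hangs at (233,100), and in the wrist part the long arm is at (660,130). The 32 mm opening fits the part. Next I stand it up.

Run:
```python
from workcell import bot
from h import *
B=Bstand(S,TH)
p0=bot.current_ee_pos(); bot.line_to(p0+[0,0,.07],max_speed=.25)
p,r=tool(B,A,1,-1); bot.goto(p+[0,0,.14],r)
bot.line_to(p+[0,0,.012],max_speed=.15); bot.hold(.3)
f0=bot.current_contact_force()[2]; dz=.012
while dz>-.008:
    dz-=.0015; bot.line_to(p+[0,0,dz],max_speed=.03); f=bot.current_contact_force()[2]-f0
    if f>3: break
print("contact dz",dz,f,bot.current_contact_force(),bot.current_clock())
bot.hold(.2); bot.set_gripper(.65); bot.hold(.2)
print(bot.current_contact_force())
q=bot.current_ee_pos(); z=Ro.from_rotvec(r).as_matrix()[:,2]
bot.line_to(q-.10*z,max_speed=.15); bot.line_to(q-.10*z+[0,0,.1],max_speed=.25)
for n in("scene","top"):
    c=bot.read_camera(n); cv2.imwrite(f"pics/st_{n}.png",c["pixels"])
cv2.imwrite("pics/st.png",cv2.resize(np.hstack([cv2.imread("pics/st_scene.png"),cv2.imread("pics/st_top.png")]),(800,300)))
print(bot.current_clock())
```

```text
contact dz -0.004499999999999998 8.187035308874835 [-1.61419681  1.29949442  6.58471333] 15.8333
[ 0.47795267 -0.33119804  0.31720957]
18.2833
```

View pics/st.png

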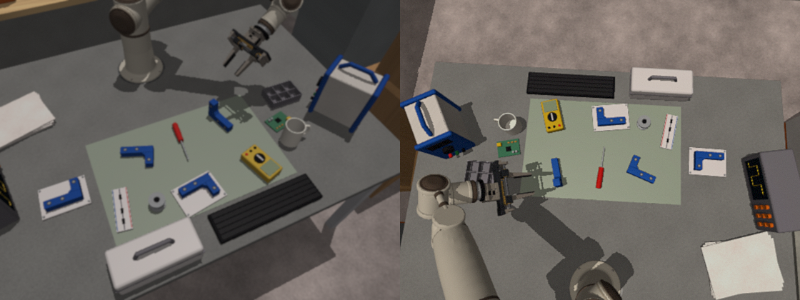

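The bracket stands on its back edge at (220,115) in the scene part and (557,172) in the top part, with the gripper clear to the left. Next I regrasp from the other side.

Run:
```python
from workcell import bot
from h import *
B=Bstand(S,TH)
q=bot.current_ee_pos(); bot.line_to(q+[0,0,.06],max_speed=.25)
p,r=tool(B,A,-1,-1,back=.11); bot.goto(p+[0,0,.12],r); bot.line_to(p,max_speed=.2)
p,r=tool(B,A,-1,-1); bot.line_to(p,max_speed=.1)
print(bot.current_contact_force())
bot.set_gripper(0,45); print("open",bot.current_opening()*92,bot.current_grip_force(),bot.current_contact_force())
bot.line_to(p+[0,0,.16],max_speed=.2)
print(bot.current_opening()*92,bot.current_grip_force(),bot.current_clock())
B=Bflat((.48,.22),SY,False)
p,r=tool(B,A,-1,-1); bot.goto(p+[0,0,.16],r)
print(bot.current_opening()*92,bot.current_clock())
for n in("scene","wrist"): cv2.imwrite(f"pics/f_{n}.png",bot.read_camera(n)["pixels"])
cv2.imwrite("pics/f.png",cv2.resize(np.hstack([cv2.imread("pics/f_scene.png"),cv2.imread("pics/f_wrist.png")]),(800,300)))
```

```text
[ 0.31579474  0.58149475 -0.05184718]
open 31.92890571307372 45.00009477138519 [ 0.55171738 -0.26951873  1.49458828]
31.927067558028117 44.99971568584442 23.5667
31.684335134794843 25.6583
```

View pics/f.png

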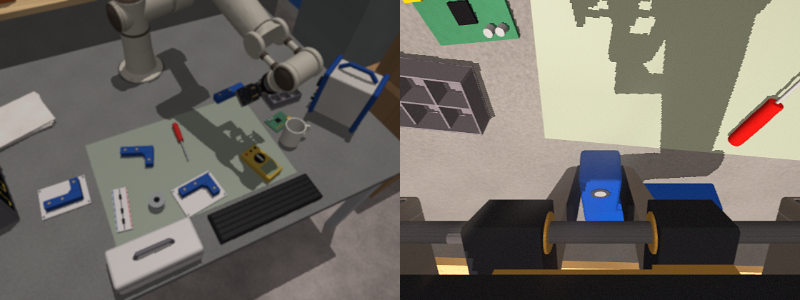

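The bracket is held with its short arm forward and its long arm to the right in the wrist part, at (600,190) and (680,200), the same layout as the sample. Next I lower and release it.

Run:
```python
from workcell import bot
from h import *
import pickle
p,r=tool(Bflat((.48,.22),SY,False),A,-1,-1)
bot.line_to(p+[0,0,.014],max_speed=.15); bot.hold(.3)
f0=bot.current_contact_force()[2]; dz=.014
while dz>-.001:
    dz-=.0015; bot.line_to(p+[0,0,dz],max_speed=.03); f=bot.current_contact_force()[2]-f0
    if f>3: break
print("contact dz",dz,f,bot.current_clock())
bot.hold(.2); bot.set_gripper(.65); bot.hold(.2)
q=bot.current_ee_pos(); z=Ro.from_rotvec(r).as_matrix()[:,2]
bot.line_to(q-.12*z,max_speed=.15); bot.line_to(q-.12*z+[0,0,.15],max_speed=.3)
bot.goto([.25,.45,.35],[-.394,-3.116,0]); bot.hold(.3)
for n in("top","scene"):
    c=bot.read_camera(n); pickle.dump(c,open(f"e_{n}.pkl","wb")); cv2.imwrite(f"pics/e_{n}.png",c["pixels"])
    for o in Ls(c,.032,400): print(n,o[0].round(4),round(o[1],3),*[round(float(v),3) for v in o[2:]])
cv2.imwrite("pics/e.png",cv2.resize(np.hstack([cv2.imread("pics/e_scene.png"),cv2.imread("pics/e_top.png")]),(800,300)))
print(bot.current_contact_force(),bot.current_clock())
```

```text
contact dz -0.0009999999999999974 6.321592625471135 29.6833
top [0.4766 0.2197] 1.699 -1.0 129.146 84.645 1.715
top [ 0.48   -0.1752] 1.211 -1.0 127.765 85.986 1.214
top [ 0.5844 -0.4792] 1.562 1.0 132.048 83.959 1.552
top [ 0.7181 -0.0318] 1.702 -1.0 128.245 87.389 1.705
scene [ 0.587  -0.4819] 1.554 1.0 129.239 97.28 1.555
scene [ 0.7209 -0.0333] 1.707 -1.0 130.41 89.447 1.706
scene [ 0.4903 -0.1798] 1.212 -1.0 127.114 97.538 1.225
scene [0.4874 0.213 ] 1.72 -1.0 137.131 94.362 1.706
[ 0.3216107  -0.04169289  0.22813591] 34.5583
```

View pics/e.png

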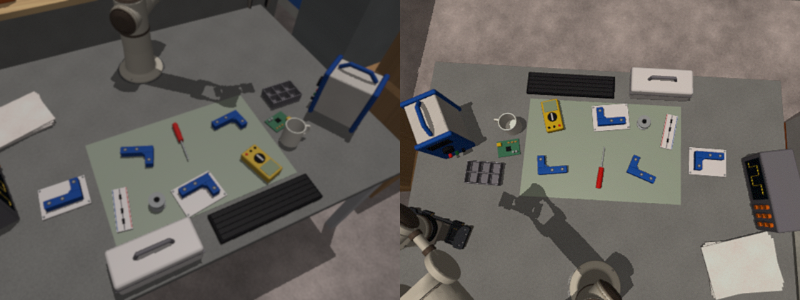

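The bracket lies flat at (553,167) in the top part. Its hand is -1 and its long arm is parallel to the sample's within about 0.01 rad. Everything else is where it was, and the arm is clear.

```bash
python3 -c "
from workcell import bot
print(bot.job_done())"
```

```text
the job is handed in; nothing more can be done
None
```

I turned over the mirrored left bracket (bracket_1): it now lies flat on the mat with the sample's hand, its long arm parallel to the sample's within about 0.01 rad, the rest undisturbed, and the job is handed in at about 35 s.

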